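# Test the cured lacquer with the hardness gauge

### The job

In the carving workshop, first clear the blue tool tote off the cradle by hanging it by its arched handle on the brass hook, and let go of it. Then take the orange hardness gauge out of its rest and set its tip on the red dot in the white mark on the sloping black lacquer panel, square to the panel's face, pressing gently until the spring plunger is about half way in. Finish holding it still there, in the gripper, and leave the other things on the bench where they are.

Things in the scene. Friction and masses are not known exactly. Their poses are not given: they have to be found in the camera images.
- tote: blue open tool tote, 90 (x) x 70 (y) x 50 mm high, 175 to 350 g, loose, on the cradle's front ledge. Origin: centre of its underside; z up. A rigid steel arch handle stands over its middle in the y-z plane: two uprights, 14 mm wide (x) and 4 mm thick, from 45 to 135 mm above the underside, outer faces 50 mm apart along y, to be pinched across these from above; a bar joins their tops
- tote_handle (a point): middle of the underside of the handle's top bar, 135 mm above the tote's underside: this should rest on the hook. The bar is 50 mm long (y), 14 mm wide and 8 mm thick. The opening below it, 42 mm wide (y) and 85 mm high, lets the hook through along the tote's x, either way round. Axes as the tote's
- hook_stand: fixed hook stand. Origin: on the bench straight below the hook's resting place. A steel post, 16 mm thick, stands 90 mm along +x on a wooden foot (x 30 to 170 mm, 110 mm wide, 14 mm high). From its top a brass bar, 10 mm thick, runs level to -x, 220 mm up (centre line), to x = -15 mm, then turns up, ending at x = -33 mm with its top 243 mm up. Nothing is higher
- hook_seat (a point): resting place on the top of the level brass bar, 225 mm above the bench; axes as the hook stand's: the hook points along -x, so a handle is brought on along +x above the upturned end and lowered
- gauge: orange hardness gauge, 170 g, loose, upright in its rest. Housing 34 (x) x 30 (y) x 75 mm (z), a small dark display on top to 79 mm. Origin: centre of the housing's underside; z along its axis, away from the tip. Below it a nose of 18 mm diameter, 20 mm long, then a steel plunger, 9 mm thick with a round end, 16 mm out: free tip 36 mm below the origin. Pinch across the 30 mm
- gauge_tip (a point): the tip of the gauge's plunger (moves with the plunger); axes as the gauge's
- plunger (a joint): how far the gauge's plunger is pushed in: 0 free, 0.012 m fully in. The spring pushes back with about 1.5 N at the start of the travel, 4.5 N half way (0.006 m) and 7.5 N at the end
- rest: fixed light wooden block, 80 (x) x 76 (y) x 50 mm high; origin: centre of its underside, on the bench. The gauge's underside stands on its top, nose and plunger down a 27 mm hole, inside a fence 10 mm high with 1.5 to 2 mm play. Lift the gauge straight up, 50 mm or more, to clear it. The gauge's axes start as the rest's
- cradle: fixed dark wooden board 345 (x) x 240 (y) x 20 mm; origin: on the bench, midway across and 180 mm from its front (-x) end. The black panel is propped on its +x part, and the tote stands on its bare front ledge (its -x end)
- panel: fixed black lacquered panel with white scrolls, 220 (x) x 200 (y) x 18 mm, sloping 18 degrees, rising away from the ledge. Origin: centre of its upper face; x runs up the slope, z is square to the face, outward and upward
- mark (a point): centre of the red dot (8 mm across) in a white disc 24 mm across, on the panel's upper face; axes as the panel's
- statue_a: black standing figure with a pale wooden head, 183 mm high, 72 mm wide; bystander; origin under its foot
- statue_b: like statue_a, 201 mm high, 80 mm wide; bystander
- lacquer_jar: amber jar, 60 mm wide, 75 mm high; bystander
- mallet: hammer, 200 mm long, lying; bystander
- brush: brush, 170 mm long, lying; bystander
- rub_stone: terracotta rubbing stone, 90 x 42 x 30 mm; bystander
- tin_cup: metal cup, 66 mm wide, 70 mm high; bystander

How it is judged:
By the outcome, as a careful person would: the job done as asked, in the order asked, and still so for the second after the job is handed in, while the arm keeps its last pose, push and grip.
It also fails if it takes over 64 s, if anything falls off the work surface, if the arm or the gripper's body presses on something with over 40 N, if the wrist force passes 120 N, or if a joint passes its speed limit or range.

### The arm

A 7-joint arm with a two-finger parallel gripper is mounted at the origin on the work surface. World frame = base frame: x ahead of the robot, y to its left, z up, the work surface at z = 0. Lengths are in m, angles in rad, forces in N, time in s.
With the tool pointing down it reaches from about 0.4 to 0.925 m from the base axis. Payload 4.1 kg.
Tool frame: the origin (TCP) lies midway between the tips of the shut fingers; the grasp point (between the pads) lies 19 mm behind it (arm.grasp_offset is the distance from the TCP to the grasp point, in m); z points along the fingers, y is the line along which they close (so a half turn about z gives the same grasp; the last joint's range is limited). The gripper opens to 85 mm and grips with 20 to 120 N. Pads are 22 mm wide; open, the fingers measure 114 mm over their backs; the gripper's body (76 mm by 85 mm) begins 54 mm behind the grasp point. The pads swing forward as they close: fully open they stand 13 mm farther back than shut.
Start: joints at [1.115, 0.398, 0.045, 1.537, -0.019, 1.207, -0.051], TCP at [0.227, -0.609, 0.231] pointing down, gripper open.
Joint ranges: [-2.82, 2.82], [-0.49, 2.23], [-1.37, 1.46], [0, 2.46], [-1.36, 4.5], [0.23, 2], [-2.94, 2.94]. Speed limits (rad/s): [2.57, 2.57, 3.14, 3.14, 3.14, 3.14, 3.14].

### API

Orientations are given as a rotation vector (axis times angle).
In Python, from station import arm gives the robot as it stands.
- The arm moves only by the tool apply_moves, never from a script. Its arguments are lists of equal length, an entry for each row: "offset": the shift along the tool's x, y, z in cm, a list of three; "turn": the turn, a rotation vector about the tool's x, y, z in rad, a list of three; "fingers": the finger opening in cm, from 0 to 8.54. In form: {"offset": [[dx, dy, dz], ...], "turn": [[wx, wy, wz], ...], "fingers": [fingers, ...]}. A call has 1 to 8 rows; each row is the pose to reach, as a shift and turn from the pose commanded when the call began, along the tool's axes at that moment; what a row does not reach only later rows make up. A row lasts 1/10 s, in which the tool goes at most 50 mm and 8.59 degrees, less where a joint would pass 70% of its speed; a pose out of reach is approached as far as the arm can. A call with a gripper value outside its range is refused whole. The fingers move at their own pace and stop on an object; "newtons" is the grip in N (left out, the last holds). Time passes only in rows, so rows that repeat a pose let the fingers close. It gives the time, the measured TCP pose, the force, the opening and the grip force at its end, in the units of the state.
- arm.read_state(): the state, without advancing time (a new reading comes with each control period).
- arm.capture(name): name is "scene" or "top"; returns a dict with "pixels" (480x640x3 uint8, red, green, blue), "fx", "fy", "cx", "cy" (pixels), "xyz" and "attitude" of the camera in the world. Camera axes: x right, y up, looking along -z (the intrinsics and any distortion apply to the point x, -y, -z); pixel columns grow to the right and rows downward; lengths in m; the calibration is good to about 2 mm. A picture is of the moment at which its call begins. There is no depth.
- arm.close_job(): hands the job in; it is judged then, once.
The state is a dict: "t": time; "joint_pos": joint angles; "joint_vel": joint speeds; "joint_efforts": joint torques, N m; "position": TCP position; "tcp_rot": TCP orientation; "ft_force": force on the tool from outside, world axes, zero at the start; "torque": the same for the moment, N m; "opening": finger opening in m; "grasp_force": force on a finger pad.
Only numpy, scipy, OpenCV 4.12 (cv2) and the standard library are available. Lean on these libraries where they do the work, as an engineer would, in place of code of your own. Each camera call takes 0.05 s, during which the arm holds its last target. There are 200 camera calls.

## Working session

There is one attempt and no reset: what is moved stays moved. The work goes in short steps, Python scripts to look and compute and a tool call to move; the robot and the scene stay as the last step left them, time stands still between calls to the robot, and variables do not carry over. Pictures are saved under pics/ and viewed, at most 10 in all, crops included, and the job is handed in when it is done.

Besides the shell and the picture viewer there is one more tool, called after "Call:" as name(argument=value, ...) on one line, values as JSON. apply_moves: Moves the arm, as the interface text tells. Its arguments: {"type":"object","properties":{"offset":{"type":"array","items":{"type":"array","items":{"type":"number"}}},"turn":{"type":"array","items":{"type":"array","items":{"type":"number"}}},"fingers":{"type":"array","items":{"type":"number"}},"newtons":{"type":"number"}},"required":["offset","turn","fingers"]}

```bash
ls; mkdir -p pics
python3 - <<'E'
from station import arm
import cv2
for n in("scene","top"):
    c=arm.capture(n); cv2.imwrite(f"pics/{n}0.png",c["pixels"][:,:,::-1])
    print(n,{k:v for k,v in c.items() if k!="pixels"})
s=arm.read_state(); print(s, arm.grasp_offset)
E
```

```text
pics
scene {'fx': 592.5983082190517, 'fy': 592.5983082190517, 'cx': 315.1246399066122, 'cy': 247.69248955453406, 'xyz': array([1.10938605, 0.39264747, 1.08900672]), 'attitude': array([0.36359203, 0.69608233, 2.10621418])}
top {'fx': 516.9594578294995, 'fy': 516.9594578294995, 'cx': 318.901829091133, 'cy': 235.16908667441933, 'xyz': array([ 0.46811902, -0.0135145 ,  1.41954935]), 'attitude': array([ 0.05464571, -0.04234085, -1.57675689])}
{'t': 0.1, 'joint_pos': array([ 1.11498696,  0.39914115,  0.04501475,  1.53777522, -0.0187456 ,
        1.20688807, -0.05069792]), 'joint_vel': array([ 0.00061031, -0.00201204, -0.00055614, -0.00368501,  0.00084671,
       -0.00097785,  0.00053431]), 'joint_efforts': array([ 3.28053524e-03, -4.76266515e+01,  1.36957806e+00, -2.54948634e+01,
        1.18933819e-02,  5.02323091e-03, -2.11943615e-06]), 'position': array([ 0.22688274, -0.60850107,  0.23034251]), 'tcp_rot': array([-3.08997695e+00, -5.57377609e-01,  6.12574023e-04]), 'ft_force': array([-0.37458874, -0.54769992, -0.1732515 ]), 'torque': array([0.01625266, 0.00733541, 0.00630223]), 'grasp_force': 0.0, 'opening': 0.08552810498941318} 0.0187
```

View pics/scene0.png

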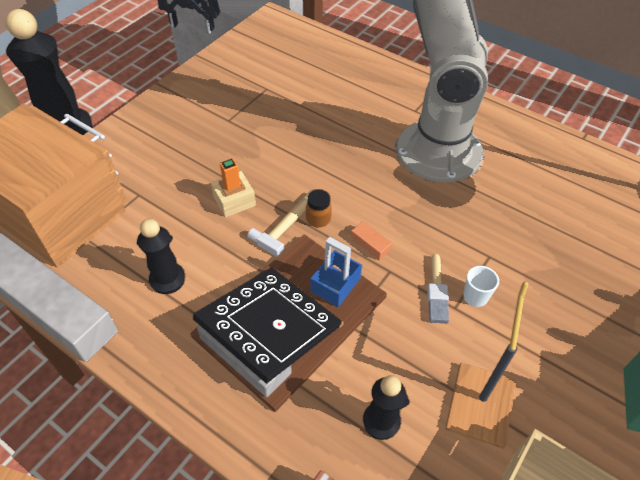

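View pics/top0.png

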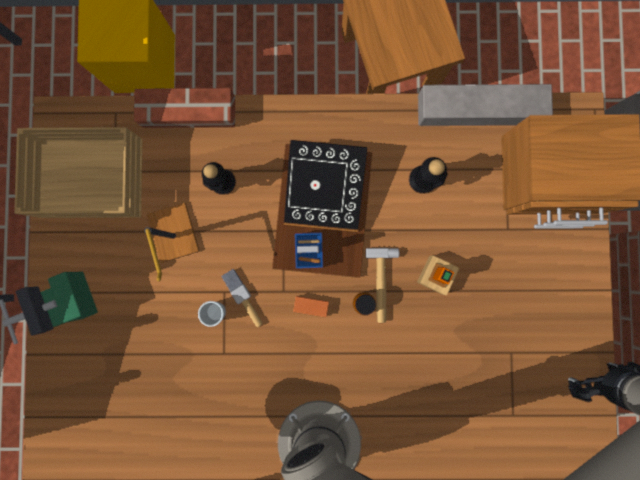

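The scene view shows the tote at (336,285) with its handle at (338,255), the gauge at (230,175), the mark at (279,324), and the brass bar from (514,350) to (525,285). In the top view the tote is at (309,250), the gauge at (443,276), the mark at (315,185) and the bar from (150,232) to (158,277). Next I'll zoom in on these.

```bash
cat > h.py <<'E'
import numpy as np, cv2
from scipy.spatial.transform import Rotation as R
from station import arm
def ray(c,uv):
    uv=np.atleast_2d(uv).astype(float)
    d=np.c_[(uv[:,0]-c["cx"])/c["fx"],-(uv[:,1]-c["cy"])/c["fy"],-np.ones(len(uv))]
    return c["xyz"],R.from_rotvec(c["attitude"]).apply(d)
def onplane(c,uv,z):
    o,d=ray(c,uv); return o+d*((z-o[2])/d[:,2])[:,None]
def proj(c,p):
    q=R.from_rotvec(c["attitude"]).inv().apply(np.atleast_2d(p)-c["xyz"])
    return np.c_[c["cx"]+c["fx"]*q[:,0]/-q[:,2],c["cy"]-c["fy"]*q[:,1]/-q[:,2]]
def tri(a,ua,b,ub):
    (o1,d1),(o2,d2)=ray(a,ua),ray(b,ub); out=[]
    for x,y in zip(d1,d2):
        s=np.linalg.lstsq(np.c_[x,-y],o2-o1,rcond=None)[0]
        p,q=o1+s[0]*x,o2+s[1]*y; out.append(np.r_[(p+q)/2,np.linalg.norm(p-q)])
    return np.array(out)
E
python3 - <<'E'
from h import *
S,T=arm.capture("scene"),arm.capture("top")
np.savez("c0.npz",S=S,T=T)
def crop(c,x,y,w,h,W=400,H=300):
    return cv2.resize(c["pixels"][y:y+h,x:x+w],(W,H),interpolation=cv2.INTER_CUBIC)
m=np.vstack([np.hstack([crop(S,465,272,80,60*1+75),crop(T,130,215,80,60)]) if 0 else np.hstack([crop(S,420,270,180,135),crop(T,130,215,80,60)]),
 np.hstack([crop(S,290,230,100,75),crop(T,275,225,80,60)])])
cv2.imwrite("pics/z1.png",m[:,:,::-1])
m=np.vstack([np.hstack([crop(S,195,150,80,60),crop(T,405,250,80,60)]),np.hstack([crop(S,190,260,160,120),crop(T,270,135,120,90)])])
cv2.imwrite("pics/z2.png",m[:,:,::-1])
E
```

```text
(no output)
```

View pics/z1.png

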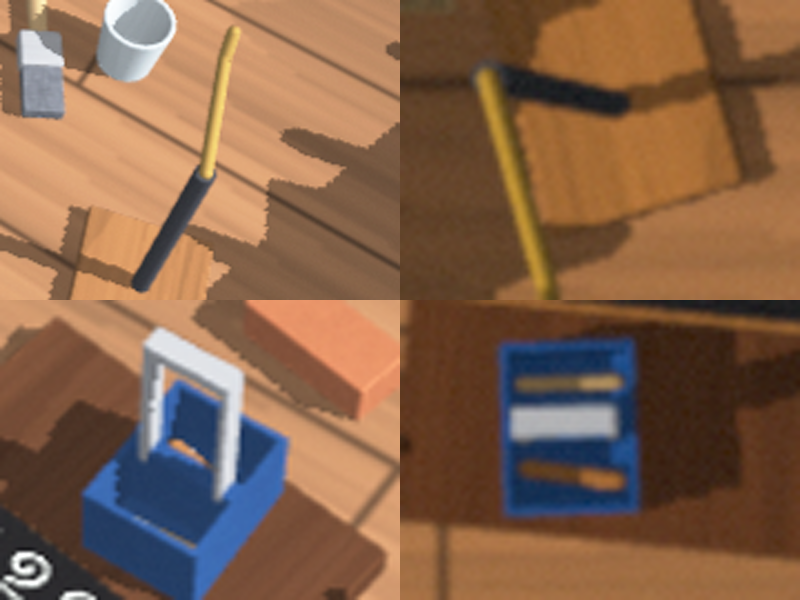

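View pics/z2.png

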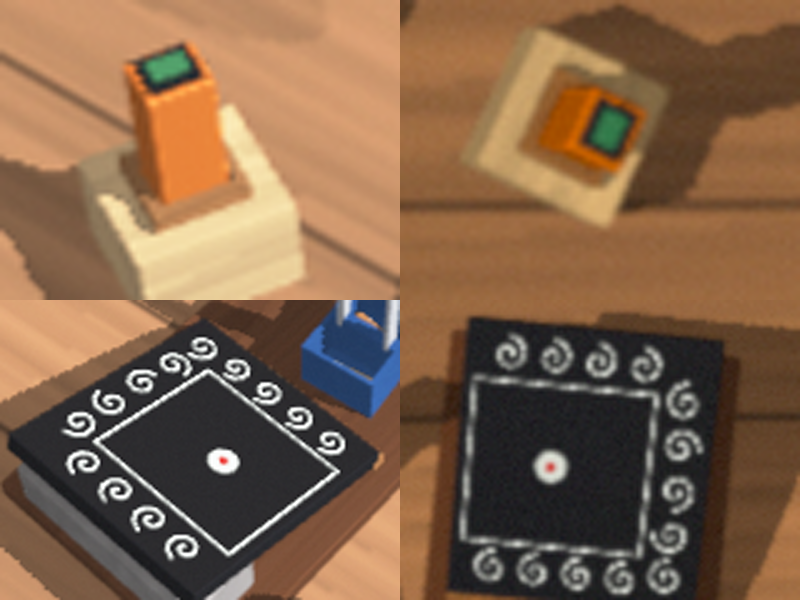

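The first zoom shows the brass bar: its upturned tip is at about (525,283) in the scene view, and its junction with the post is at about (513,349). It also shows the handle bar and tote rim clearly. The second shows the gauge's green display, the rest's corners, the mark and the white frame corners, so I can measure all of them.

```bash
cat > m1.py <<'E'
from h import *
z=np.load("c0.npz",allow_pickle=True); S,T=z["S"].item(),z["T"].item()
def mask(c,lo,hi,box):
    x,y,w,h=box; hsv=cv2.cvtColor(c["pixels"],cv2.COLOR_RGB2HSV)
    m=np.zeros(hsv.shape[:2],np.uint8); m[y:y+h,x:x+w]=cv2.inRange(hsv,np.array(lo),np.array(hi))[y:y+h,x:x+w]
    return m
def cen(m):
    n,l,s,ce=cv2.connectedComponentsWithStats(m); i=1+np.argmax(s[1:,4]); return ce[i],(l==i).astype(np.uint8)
np.set_printoptions(precision=4,suppress=True)
def um(x0,y0,sc,ox,oy,pts): return np.array([[x0+(a-ox+.5)/sc-.5,y0+(b-oy+.5)/sc-.5] for a,b in pts])
# mark, display
for nm,lo,hi,bs,bt in [("markdisc",(0,0,120),(179,255,255),(265,312,28,24),(304,175,24,20)),("display",(45,90,50),(85,255,255),(215,150,30,30),(425,260,35,30))]:
    a,_=cen(mask(S,lo,hi,bs)); b,mb=cen(mask(T,lo,hi,bt)); print(nm,a,b,tri(S,a,T,b))
    if nm=="display": print(cv2.minAreaRect(cv2.findNonZero(mb)))
# frame
fs=um(190,260,2.5,0,300,[(230,552),(95,440),(207,372),(337,470)])
ft=um(270,135,400/120,400,300,[(478,378),(658,395),(640,553),(463,540)])
P=tri(S,fs,T,ft); print("frame +x+y,+x-y,-x-y,-x+y\n",P)
P=P[:,:3]; ex=(P[0]+P[1]-P[2]-P[3]); ey=(P[0]+P[3]-P[1]-P[2]); n=np.cross(ex,ey); n/=np.linalg.norm(n)
print("n",n,"tilt",np.degrees(np.arccos(n[2])),"dir",np.degrees(np.arctan2(-n[1],-n[0])),"yaw ex",np.degrees(np.arctan2(ex[1],ex[0])),"yaw ey",np.degrees(np.arctan2(-ey[0],ey[1])))
# handle bar
hb=um(275,225,5,400,300,[(510,408),(615,405),(617,438),(512,441)])
print("bar top @.163",onplane(T,hb,.163))
a=um(290,230,4,0,300,[(145,345),(160,327),(243,370),(240,383)])  # -y? left end near, left end far, right far, right near
print("bar tri", tri(S,[a[0],a[1],a[2]],T,[hb[1],hb[2],hb[3]]))
wm,_=cen(mask(T,(0,0,140),(179,70,255),(290,238,40,25))); print("bar cent",onplane(T,wm,.163))
m=cen(mask(T,(105,120,60),(125,255,255),(285,225,50,50)))[1]; bx=cv2.boxPoints(cv2.minAreaRect(cv2.findNonZero(m))); print("tote rim",onplane(T,bx,.07), onplane(T,bx.mean(0),.07))
# rest top corners (top view)
rt=um(405,250,5,400,0,[(530,28),(668,92),(608,226),(490,165)])
print("rest corners (z .06)",onplane(T,rt,.06))
# brass
for c,bx,nm in[(S,(495,275,45,85),"S"),(T,(140,222,30,65),"T")]:
    m=cen(mask(c,(15,110,80),(32,255,255),bx))[1]; p=cv2.findNonZero(m)[:,0]
    o=p[p[:,1].argsort()]; ys=np.unique(p[:,1]); print(nm,[(int(y),p[p[:,1]==y][:,0].min(),p[p[:,1]==y][:,0].max()) for y in ys[::4]], ys[-1],p[p[:,1]==ys[-1]][:,0])
cr=cv2.resize(T["pixels"][215:295,125:205],(800//2,400),interpolation=cv2.INTER_CUBIC); cs=cv2.resize(S["pixels"][275:355,480:560],(400,400),interpolation=cv2.INTER_CUBIC)
cv2.imwrite("pics/z3.png",np.hstack([cs,cr])[:,:,::-1])
E
python3 m1.py
```

```text
markdisc [278.8762 324.0476] [314.7662 184.5325] [[0.6843 0.0066 0.0756 0.0003]]
display [227.9744 162.8974] [446.25   275.4545] [[ 0.446  -0.3202  0.1287  0.0017]]
((446.3000183105469, 275.4000244140625), (5.366562843322754, 7.602630138397217), 26.56505012512207)
frame +x+y,+x-y,-x-y,-x+y
 [[ 0.7501  0.0634  0.0945  0.0026]
 [ 0.7361 -0.0772  0.0952  0.0004]
 [ 0.6173 -0.0637  0.0548  0.0004]
 [ 0.629   0.0768  0.0546  0.0005]]
n [-0.3142  0.0323  0.9488] tilt 18.413119289733043 dir -5.8743842576496546 yaw ex -6.417544132689181 yaw ey -5.225019219241433
bar top @.163 [[ 0.5192  0.0505  0.163 ]
 [ 0.5204 -0.0006  0.163 ]
 [ 0.5043 -0.0015  0.163 ]
 [ 0.5032  0.0496  0.163 ]]
bar tri [[ 0.52   -0.0001  0.163   0.0012]
 [ 0.5043 -0.0014  0.1601  0.0002]
 [ 0.5037  0.0488  0.163   0.0019]]
bar cent [[0.5126 0.025  0.163 ]]
tote rim [[ 0.556   0.0606  0.07  ]
 [ 0.5587 -0.0087  0.07  ]
 [ 0.47   -0.0121  0.07  ]
 [ 0.4673  0.0568  0.07  ]] [[0.5129 0.0241 0.07  ]]
rest corners (z .06) [[ 0.4975 -0.2959  0.06  ]
 [ 0.4635 -0.3674  0.06  ]
 [ 0.3939 -0.3346  0.06  ]
 [ 0.426  -0.2736  0.06
[... 534 characters left out ...]
.int32(511), np.int32(517)), (341, np.int32(510), np.int32(516)), (345, np.int32(510), np.int32(516)), (349, np.int32(511), np.int32(514))] 349 [511 512 513 514]
T [(229, np.int32(145), np.int32(148)), (233, np.int32(144), np.int32(150)), (237, np.int32(146), np.int32(159)), (241, np.int32(147), np.int32(166)), (245, np.int32(148), np.int32(168)), (249, np.int32(149), np.int32(167)), (253, np.int32(151), np.int32(156)), (257, np.int32(150), np.int32(157)), (261, np.int32(152), np.int32(159)), (265, np.int32(154), np.int32(159)), (269, np.int32(155), np.int32(161)), (273, np.int32(156), np.int32(162)), (277, np.int32(156), np.int32(160)), (281, np.int32(157), np.int32(159))] 281 [157 158 159]
```

View pics/z3.png

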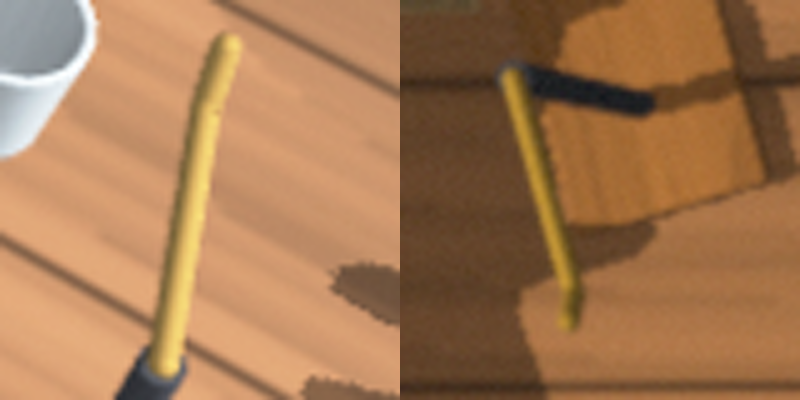

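z3 shows the hook bend at scene (521,296.6) / top (159,272), the tip at scene (526,282.6) / top (159,279.4), and the post joint at scene (513,348.6) / top (148,229.4).

```bash
cat > go.py <<'E'
from h import *
np.set_printoptions(precision=3,suppress=True)
def down(yaw,n=(0,0,1)):   # tool z=-n, tool x along yaw (deg) projected on the plane
    n=np.array(n,float)/np.linalg.norm(n); y=np.radians(yaw); x=np.array([np.cos(y),np.sin(y),0]); x-=n*(x@n); x/=np.linalg.norm(x)
    return R.from_matrix(np.c_[x,np.cross(-n,x),-n])
def go(p,rot,s=None):
    s=s or arm.read_state(); r=R.from_rotvec(s["tcp_rot"])
    print("offset cm",r.inv().apply(np.array(p)-s["position"])*100,"turn",(r.inv()*rot).as_rotvec())
def st():
    s=arm.read_state(); r=R.from_rotvec(s["tcp_rot"]).as_matrix()
    print("t",s["t"],"p",s["position"],"xyaw",np.degrees(np.arctan2(r[1,0],r[0,0])),"z",r[:,2],"F",s["ft_force"],"open",s["opening"],"g",s["grasp_force"],"q",s["joint_pos"])
E
python3 - <<'E'
from go import *
z=np.load("c0.npz",allow_pickle=True); S,T=z["S"].item(),z["T"].item()
P=tri(S,[(521,296.6),(526,282.6),(513,348.6)],T,[(159,272),(159,279.4),(148,229.4)]); print("hook bend,tip,post\n",P)
d=onplane(T,[(159,272),(148,229.4),(158.2,269),(148.5,233)],.22); print(d,np.degrees(np.arctan2(*(d[1]-d[0])[1::-1])),np.degrees(np.arctan2(*(d[3]-d[2])[1::-1])))
# row midlines of brass
a=onplane(T,[(147,233),(158.1,269)],.222); print("mid",np.degrees(np.arctan2(*(a[0]-a[1])[1::-1])))
g=np.array([(125,70),(185,43),(213,68),(150,97)])/5+np.array([195,150])-.4; G=onplane(S,g,.125)
print(G,np.linalg.norm(np.diff(G[[0,1,2,3,0]],axis=0),axis=1),[np.degrees(np.arctan2(v[1],v[0])) for v in np.diff(G[[0,1,2,3,0]],axis=0)])
st(); go((.3,-.3,.27),down(2)); go((.513,.0245,.27),down(2))
E
```

```text
hook bend,tip,post
 [[0.459 0.367 0.222 0.001]
 [0.442 0.362 0.24  0.003]
 [0.558 0.396 0.219 0.003]]
[[0.459 0.367 0.22 ]
 [0.558 0.394 0.22 ]
 [0.466 0.369 0.22 ]
 [0.55  0.393 0.22 ]] 15.210072180742024 15.808265378795005
mid 17.85173173691566
[[ 0.457 -0.338  0.125]
 [ 0.428 -0.327  0.125]
 [ 0.432 -0.306  0.125]
 [ 0.463 -0.317  0.125]] [0.031 0.021 0.033 0.021] [np.float64(159.72069775369565), np.float64(77.20523172395312), np.float64(-19.950396977731724), np.float64(-106.96200976602964)]
t 0.2 p [ 0.227 -0.609  0.231] xyaw 20.449478760608898 z [-0.001  0.001 -1.   ] F [-0.667  0.498  0.271] open 0.08563547376454915 g 0.0 q [ 1.115  0.399  0.045  1.537 -0.019  1.207 -0.051]
offset cm [ 17.632 -26.376  -3.904] turn [-0.001  0.     0.322]
offset cm [ 48.927 -49.339  -3.879] turn [-0.001  0.     0.322]
```

Call:
apply_moves(offset=[[49,-49.3,-4],[49,-49.3,-4],[49,-49.3,-4],[49,-49.3,-4],[49,-49.3,-4],[49,-49.3,-4],[49,-49.3,-4],[49,-49.3,-4]], turn=[[0,0,0.32],[0,0,0.32],[0,0,0.32],[0,0,0.32],[0,0,0.32],[0,0,0.32],[0,0,0.32],[0,0,0.32]], fingers=[8.5,8.5,8.5,8.5,8.5,8.5,8.5,8.5], newtons=40)

```text
t: 1.0
position: [0.3923, -0.2434, 0.2545]
tcp_rot: [3.14, 0.058, 0.001]
ft_force: [0.4, -0.8, -0.0]
opening: 0.0851
grasp_force: 0.0
```

```bash
python3 -c "
from go import *
st(); go((.513,.0245,.25),down(2))"
```

```text
t 1.0 p [ 0.392 -0.243  0.255] xyaw 2.1019101041385206 z [ 0.    -0.001 -1.   ] F [ 0.408 -0.789 -0.043] open 0.08513153668317831 g 0.0 q [ 0.612  0.043 -0.154  1.93   0.007  1.169 -1.079]
offset cm [ 13.047 -26.328   0.443] turn [ 0.001 -0.     0.002]
```

Call:
apply_moves(offset=[[13,-26.3,0.4],[13,-26.3,0.4],[13,-26.3,0.4],[13,-26.3,0.4],[13,-26.3,0.4],[13,-26.3,0.4],[13,-26.3,0.4],[13,-26.3,0.4]], turn=[[0,0,0],[0,0,0],[0,0,0],[0,0,0],[0,0,0],[0,0,0],[0,0,0],[0,0,0]], fingers=[8.5,8.5,8.5,8.5,8.5,8.5,8.5,8.5])

```text
t: 1.8
position: [0.512, 0.023, 0.2499]
tcp_rot: [3.141, 0.062, -0.001]
ft_force: [-0.8, 0.7, -0.3]
opening: 0.0851
grasp_force: 0.0
```

```bash
python3 -c "
from go import *
st(); go((.513,.0245,.124),down(2))
cc=arm.capture('scene'); cv2.imwrite('pics/a1.png',cv2.resize(cc['pixels'][150:350,220:440],(660,600))[:,:,::-1])"
```

```text
t 1.8 p [0.512 0.023 0.25 ] xyaw 2.2589827044207174 z [-0.001 -0.    -1.   ] F [-0.776  0.732 -0.259] open 0.08511001796931232 g 0.0 q [ 0.258  0.155 -0.431  1.825  0.07   1.177 -1.727]
offset cm [ 0.116 -0.148 12.595] turn [0.    0.001 0.005]
```

View pics/a1.png

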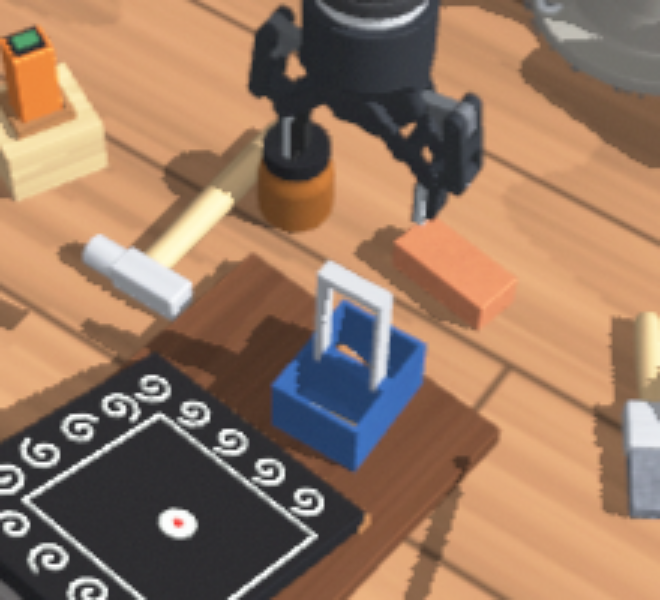

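The open gripper, at crop (370,150), is above and behind the tote, straddling the handle line along y. The fingers are aligned with the handle's uprights at crop (355,320), so I'm lowering over the handle.

Call:
apply_moves(offset=[[0.1,-0.1,3],[0.1,-0.1,6],[0.1,-0.1,9],[0.1,-0.1,11],[0.1,-0.1,12.5],[0.1,-0.1,12.5],[0.1,-0.1,12.5],[0.1,-0.1,12.5]], turn=[[0,0,0],[0,0,0],[0,0,0],[0,0,0],[0,0,0],[0,0,0],[0,0,0],[0,0,0]], fingers=[8.5,8.5,8.5,8.5,8.5,8.5,7,6])

```text
t: 2.65
position: [0.5139, 0.0225, 0.1264]
tcp_rot: [3.141, 0.056, 0.003]
ft_force: [-0.7, 0.5, 1.2]
opening: 0.0602
grasp_force: 0.0
```

Call:
apply_moves(offset=[[0,0,0],[0,0,0],[0,0,0],[0,0,0],[0,0,0],[0,0,0],[0,0,0],[0,0,0]], turn=[[0,0,0],[0,0,0],[0,0,0],[0,0,0],[0,0,0],[0,0,0],[0,0,0],[0,0,0]], fingers=[5.4,5,4.6,4.4,4.4,4.4,4.4,4.4])

```text
t: 3.45
position: [0.5138, 0.0237, 0.1263]
tcp_rot: [-3.141, -0.058, -0.003]
ft_force: [-0.9, 1.1, 5.1]
opening: 0.0496
grasp_force: 42.0
```

```bash
python3 -c "
from go import *
st(); go((.513,.0245,.25),down(2))"
```

```text
t 3.45 p [0.514 0.024 0.126] xyaw 2.1222056728201384 z [ 0.002  0.    -1.   ] F [-0.913  1.133  5.065] open 0.049580082939727106 g 42.045645117759705 q [ 0.229  0.289 -0.42   1.964  0.147  0.916 -1.799]
offset cm [ -0.059  -0.08  -12.369] turn [-0.    -0.002  0.002]
```

Call:
apply_moves(offset=[[0,0,-1],[0,0,-2.5],[0,0,-5],[0,0,-7.5],[0,0,-9.5],[0,0,-11],[0,0,-11.5],[0,0,-11.5]], turn=[[0,0,0],[0,0,0],[0,0,0],[0,0,0],[0,0,0],[0,0,0],[0,0,0],[0,0,0]], fingers=[4.4,4.4,4.4,4.4,4.4,4.4,4.4,4.4], newtons=60)

```text
t: 4.25
position: [0.5131, 0.0231, 0.2406]
tcp_rot: [3.141, 0.058, 0.001]
ft_force: [0.4, -0.3, -3.3]
opening: 0.0491
grasp_force: 62.5
```

```bash
python3 -c "
from go import *
st(); go((.376,.344,.242),down(15.5))"
```

```text
t 4.25 p [0.513 0.023 0.241] xyaw 2.107009413811642 z [ 0.001 -0.    -1.   ] F [ 0.375 -0.324 -3.317] open 0.049131936970142384 g 62.49320179224014 q [ 0.258  0.164 -0.433  1.836  0.076  1.157 -1.735]
offset cm [-12.518 -32.568  -0.162] turn [ 0.    -0.001 -0.234]
```

Call:
apply_moves(offset=[[-0.4,-1,-0.2],[-1.1,-3,-0.2],[-2.3,-6,-0.2],[-3.6,-9.5,-0.2],[-5,-13,-0.2],[-6.4,-16.5,-0.2],[-7.7,-20,-0.2],[-8.8,-23,-0.2]], turn=[[0,0,-0.01],[0,0,-0.03],[0,0,-0.05],[0,0,-0.08],[0,0,-0.1],[0,0,-0.13],[0,0,-0.16],[0,0,-0.18]], fingers=[4.4,4.4,4.4,4.4,4.4,4.4,4.4,4.4])

```text
t: 5.05
position: [0.4134, 0.2533, 0.2417]
tcp_rot: [-3.122, -0.349, 0.002]
ft_force: [-0.1, 0.1, -2.4]
opening: 0.0489
grasp_force: 62.4
```

```bash
python3 -c "
from go import *
st(); go((.376,.344,.242),down(15.5))"
```

```text
t 5.05 p [0.413 0.253 0.242] xyaw 12.748391419481754 z [-0.001  0.    -1.   ] F [-0.103  0.089 -2.377] open 0.04889994684625296 g 62.441198229789734 q [-0.034  0.126 -0.653  1.889  0.082  1.155 -2.065]
offset cm [-1.647 -9.672 -0.02 ] turn [-0.     0.001 -0.048]
```

Call:
apply_moves(offset=[[-0.5,-2.7,0],[-0.9,-5,0],[-1.2,-7,0],[-1.5,-8.5,0],[-1.6,-9.4,0],[-1.6,-9.7,0],[-1.6,-9.7,0],[-1.6,-9.7,0]], turn=[[0,0,-0.02],[0,0,-0.03],[0,0,-0.05],[0,0,-0.05],[0,0,-0.05],[0,0,-0.05],[0,0,-0.05],[0,0,-0.05]], fingers=[4.4,4.4,4.4,4.4,4.4,4.4,4.4,4.4])

```text
t: 5.85
position: [0.3806, 0.3403, 0.242]
tcp_rot: [3.113, 0.416, -0.0]
ft_force: [0.6, 0.4, -2.7]
opening: 0.0494
grasp_force: 62.4
```

```bash
python3 -c "
from go import *
st(); go((.4725,.371,.242),down(15.5))
cc=arm.capture('scene'); tt=arm.capture('top'); cv2.imwrite('pics/a2.png',np.hstack([cv2.resize(cc['pixels'][180:360,400:580],(400,400)),cv2.resize(tt['pixels'][200:320,110:230],(400,400))])[:,:,::-1])"
```

```text
t 5.85 p [0.381 0.34  0.242] xyaw 15.22311681843462 z [-0.    -0.001 -1.   ] F [ 0.578  0.36  -2.734] open 0.04936436161439549 g 62.403869926929474 q [-0.175  0.188 -0.722  1.834  0.135  1.17  -2.246]
offset cm [ 9.675 -0.551 -0.005] turn [ 0.001  0.    -0.005]
```

View pics/a2.png

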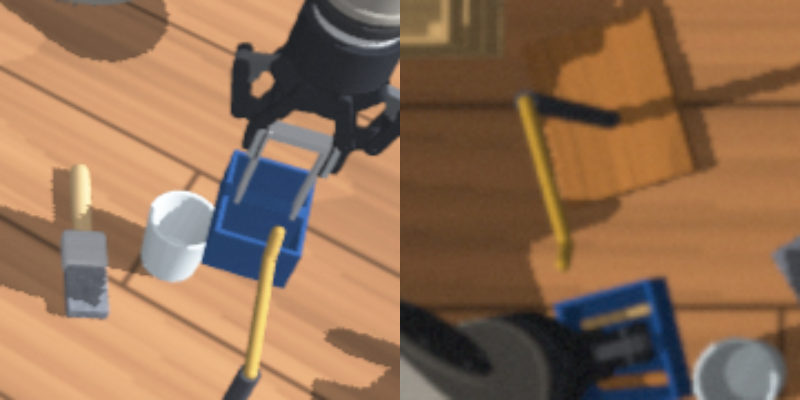

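The scene half shows the tote hanging level in the gripper, handle at crop (290,160), just short of the hook tip at (278,235). In the top half the rim's front edge is centred at about (610,290) and the hook tip is at (562,262). I'll check the lateral alignment in numbers.

```bash
python3 -c "
from go import *
tt=arm.capture('top'); cc=arm.capture('scene')
u=lambda X,Y:(110+(X-400+.5)*.3-.5,200+(Y+.5)*.3-.5)
v=lambda X,Y:(400+(X+.5)*.45-.5,180+(Y+.5)*.45-.5)
print('rim front mid',onplane(tt,u(610,290),.186),'expect .424 .352')
print('rim front corners tri',tri(cc,[v(207,262),v(290,284)],tt,[u(665,280),u(555,300)]))
print('hook tip,bend,post',tri(cc,[v(278,235),v(268,268),v(250,372)],tt,[u(562,262),u(562,240),u(525,97)]))
# bar ends (scene) on z=.271
print('bar top ends',onplane(cc,[v(275,128),v(337,147)],.279),onplane(cc,[v(270,137),v(333,160)],.279))
p=np.array([[.4725,.371,.22]])
print(proj(tt,[[.472,.371,.22],[.4725-.0144,.371-.004,.22],[.381,.34,.279]]))
"
```

```text
rim front mid [[0.424 0.345 0.186]] expect .424 .352
rim front corners tri [[0.428 0.321 0.135 0.004]
 [0.417 0.392 0.153 0.007]]
hook tip,bend,post [[0.445 0.364 0.237 0.   ]
 [0.46  0.37  0.215 0.002]
 [0.559 0.395 0.225 0.001]]
bar top ends [[0.386 0.322 0.279]
 [0.375 0.369 0.279]] [[0.397 0.323 0.279]
 [0.389 0.371 0.279]]
[[157.451 266.454]
 [159.093 272.444]
 [162.403 307.83 ]]
```

Call:
apply_moves(offset=[[1,-0.5,0],[2.5,-0.5,0],[4.5,-0.5,0],[6.5,-0.5,0],[8.3,-0.5,0],[9.4,-0.5,0],[9.7,-0.5,0],[9.7,-0.5,0]], turn=[[0,0,0],[0,0,0],[0,0,0],[0,0,0],[0,0,0],[0,0,0],[0,0,0],[0,0,0]], fingers=[4.4,4.4,4.4,4.4,4.4,4.4,4.4,4.4])

```text
t: 6.85
position: [0.4726, 0.3717, 0.2419]
tcp_rot: [3.114, 0.418, -0.001]
ft_force: [-0.2, 0.3, -2.5]
opening: 0.0493
grasp_force: 62.7
```

```bash
python3 -c "
from go import *
st(); go((.4725,.371,.196),down(15.5))
cc=arm.capture('scene'); tt=arm.capture('top'); cv2.imwrite('pics/a3.png',np.hstack([cv2.resize(cc['pixels'][220:370,420:570],(400,400)),cv2.resize(tt['pixels'][200:320,110:230],(400,400))])[:,:,::-1])"
```

```text
t 6.85 p [0.473 0.372 0.242] xyaw 15.277344296034043 z [-0.001 -0.    -1.   ] F [-0.15   0.341 -2.516] open 0.04926259081891998 g 62.65376329421997 q [-0.212  0.365 -0.681  1.629  0.24   1.233 -2.245]
offset cm [-0.02   0.064  4.587] turn [-0.     0.001 -0.004]
```

View pics/a3.png

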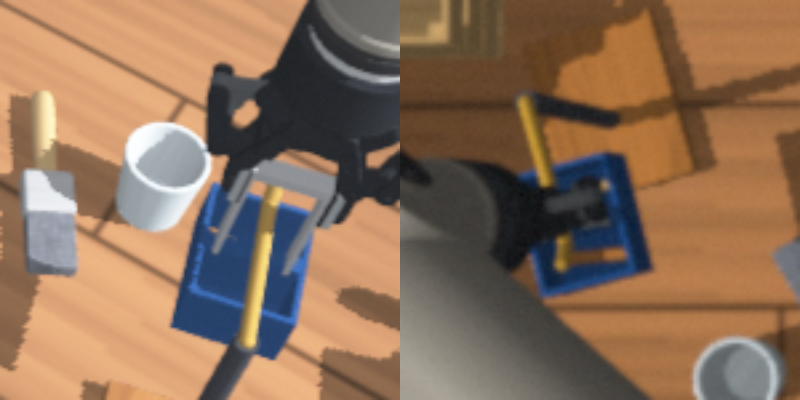

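The hook, with its tip at crop (273,195), now runs through the handle opening midway between the uprights. Lowering the handle onto it.

Call:
apply_moves(offset=[[0,0,0.8],[0,0,1.8],[0,0,2.8],[0,0,3.6],[0,0,4.1],[0,0,4.4],[0,0,4.6],[0,0,4.6]], turn=[[0,0,0],[0,0,0],[0,0,0],[0,0,0],[0,0,0],[0,0,0],[0,0,0],[0,0,0]], fingers=[4.4,4.4,4.4,4.4,4.4,4.4,4.4,4.4])

```text
t: 7.75
position: [0.4725, 0.3718, 0.1965]
tcp_rot: [-3.113, -0.418, -0.001]
ft_force: [0.1, 0.8, -2.2]
opening: 0.0491
grasp_force: 63.0
```

Not yet touching (-2.2 N), so I'll lower a few more millimetres.

Call:
apply_moves(offset=[[0,0,0.1],[0,0,0.2],[0,0,0.3],[0,0,0.3]], turn=[[0,0,0],[0,0,0],[0,0,0],[0,0,0]], fingers=[4.4,4.4,4.4,4.4])

```text
t: 8.15
position: [0.4728, 0.372, 0.196]
tcp_rot: [3.114, 0.418, 0.003]
ft_force: [-2.7, -3.7, 10.3]
opening: 0.0493
grasp_force: 64.3
```

Call:
apply_moves(offset=[[0,0,-0.1],[0,0,-0.2],[0,0,-0.2],[0,0,-0.2],[0,0,-0.2],[0,0,-0.2],[0,0,-0.2],[0,0,-0.2]], turn=[[0,0,0],[0,0,0],[0,0,0],[0,0,0],[0,0,0],[0,0,0],[0,0,0],[0,0,0]], fingers=[4.4,4.4,5.1,5.4,5.8,6.4,7.2,8], newtons=30)

```text
t: 8.95
position: [0.4724, 0.3716, 0.1952]
tcp_rot: [3.114, 0.418, -0.0]
ft_force: [0.3, -0.0, -0.9]
opening: 0.0802
grasp_force: 0.0
```

```bash
python3 -c "
from go import *
st()
cc=arm.capture('scene'); tt=arm.capture('top'); cv2.imwrite('pics/a4.png',np.hstack([cv2.resize(cc['pixels'][220:370,420:570],(400,400)),cv2.resize(tt['pixels'][200:320,110:230],(400,400))])[:,:,::-1])"
```

```text
t 8.95 p [0.472 0.372 0.195] xyaw 15.293702928180046 z [-0. -0. -1.] F [ 0.26  -0.037 -0.884] open 0.08015977167197144 g 0.0 q [-0.223  0.404 -0.67   1.687  0.271  1.146 -2.27 ]
```

View pics/a4.png

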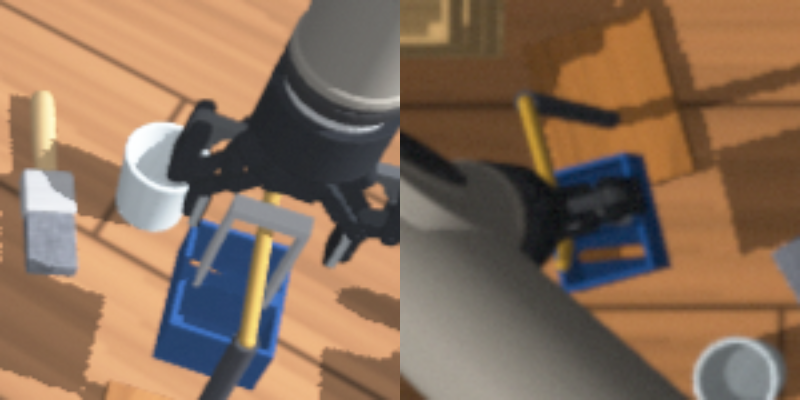

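The tote now hangs by its handle on the brass bar, handle at crop (265,215), and the fingers are clear of it. Retreating straight up.

Call:
apply_moves(offset=[[0,0,-1],[0,0,-3],[0,0,-6],[0,0,-9],[0,0,-12],[0,0,-13],[0,0,-13],[0,0,-13]], turn=[[0,0,0],[0,0,0],[0,0,0],[0,0,0],[0,0,0],[0,0,0],[0,0,0],[0,0,0]], fingers=[8,8,8,8,8,8,8,8])

```text
t: 9.85
position: [0.4721, 0.3711, 0.3242]
tcp_rot: [3.113, 0.418, -0.002]
ft_force: [-0.9, -0.9, 0.5]
opening: 0.0802
grasp_force: 0.0
```

```bash
python3 -c "
from go import *
st(); go((.446,-.3205,.25),down(-24.5))"
```

```text
t 9.85 p [0.472 0.371 0.324] xyaw 15.289493166545839 z [-0.001 -0.001 -1.   ] F [-0.915 -0.934  0.471] open 0.08016277795340138 g 0.0 q [-0.203  0.314 -0.693  1.51   0.202  1.392 -2.212]
offset cm [-20.743  66.017   7.515] turn [0.001 0.001 0.694]
```

Call:
apply_moves(offset=[[-20.7,66,0],[-20.7,66,0],[-20.7,66,0],[-20.7,66,0],[-20.7,66,0],[-20.7,66,0],[-20.7,66,0],[-20.7,66,0]], turn=[[0,0,0.69],[0,0,0.69],[0,0,0.69],[0,0,0.69],[0,0,0.69],[0,0,0.69],[0,0,0.69],[0,0,0.69]], fingers=[8,8,8,8,8,8,8,8])

```text
t: 10.65
position: [0.4561, -0.0304, 0.3236]
tcp_rot: [3.071, -0.66, -0.004]
ft_force: [0.9, -0.4, -0.7]
opening: 0.0802
grasp_force: 0.0
```

```bash
python3 -c "
from go import *
st(); go((.446,-.3205,.22),down(-24.5))"
```

```text
t 10.65 p [ 0.456 -0.03   0.324] xyaw -24.263115120744363 z [-0.003 -0.    -1.   ] F [ 0.918 -0.421 -0.732] open 0.08022994762257135 g 0.0 q [ 0.294 -0.005 -0.319  1.825 -0.001  1.324 -2.019]
offset cm [11.032 26.852 10.366] turn [0.001 0.003 0.004]
```

Call:
apply_moves(offset=[[11,26.9,10.4],[11,26.9,10.4],[11,26.9,10.4],[11,26.9,10.4],[11,26.9,10.4],[11,26.9,10.4],[11,26.9,10.4],[11,26.9,10.4]], turn=[[0,0,0],[0,0,0],[0,0,0],[0,0,0],[0,0,0],[0,0,0],[0,0,0],[0,0,0]], fingers=[8,8,8,8,8,8,8,8])

```text
t: 11.45
position: [0.4452, -0.3197, 0.2185]
tcp_rot: [-3.069, 0.666, 0.008]
ft_force: [1.1, 1.5, 0.5]
opening: 0.0797
grasp_force: 0.0
```

```bash
python3 -c "
from go import *
st(); go((.446,-.3205,.072),down(-24.5))"
```

```text
t 11.45 p [ 0.445 -0.32   0.219] xyaw -24.48594573260444 z [-0.005  0.002 -1.   ] F [1.087 1.531 0.538] open 0.07974014430028721 g 0.0 q [ 0.598  0.231 -0.063  1.793  0.016  1.124 -1.469]
offset cm [ 0.186  0.045 14.654] turn [-0.     0.005  0.   ]
```

Call:
apply_moves(offset=[[0.1,0.1,3],[0.1,0.1,7],[0.1,0.1,10],[0.1,0.1,12.5],[0.1,0.1,14],[0.1,0.1,14.6],[0.1,0.1,14.6],[0.1,0.1,14.6]], turn=[[0,0,0],[0,0,0],[0,0,0],[0,0,0],[0,0,0],[0,0,0],[0,0,0],[0,0,0]], fingers=[8,8,8,8,7,6,5,4.5])

```text
t: 12.25
position: [0.4489, -0.3194, 0.0762]
tcp_rot: [3.072, -0.658, 0.002]
ft_force: [-0.1, 0.6, -0.3]
opening: 0.0452
grasp_force: 0.0
```

Call:
apply_moves(offset=[[0,0,0],[0,0,0],[0,0,0],[0,0,0],[0,0,0],[0,0,0],[0,0,0],[0,0,0]], turn=[[0,0,0],[0,0,0],[0,0,0],[0,0,0],[0,0,0],[0,0,0],[0,0,0],[0,0,0]], fingers=[4,3.6,3.4,3.2,3,2.7,2.5,2.5])

```text
t: 13.05
position: [0.4482, -0.3206, 0.0758]
tcp_rot: [3.071, -0.66, 0.001]
ft_force: [-0.6, -1.8, 3.9]
opening: 0.0299
grasp_force: 30.2
```

```bash
python3 -c "
from go import *
st()"
```

```text
t 13.05 p [ 0.448 -0.321  0.076] xyaw -24.261842743108016 z [ 0.001 -0.001 -1.   ] F [-0.607 -1.763  3.892] open 0.029850448813584236 g 30.190766751766205 q [ 0.595  0.394 -0.064  1.928  0.034  0.82  -1.482]
```

Opening of 29.9 mm confirms the pinch is across the 30 mm faces. Lifting straight up with a firmer grip.

Call:
apply_moves(offset=[[0,0,0],[0,0,-1],[0,0,-3],[0,0,-6],[0,0,-9],[0,0,-12],[0,0,-15],[0,0,-16]], turn=[[0,0,0],[0,0,0],[0,0,0],[0,0,0],[0,0,0],[0,0,0],[0,0,0],[0,0,0]], fingers=[2.5,2.5,2.5,2.5,2.5,2.5,2.5,2.5], newtons=60)

```text
t: 13.85
position: [0.4492, -0.3197, 0.2381]
tcp_rot: [3.071, -0.658, 0.006]
ft_force: [0.9, -0.9, -2.9]
opening: 0.0292
grasp_force: 60.1
```

```bash
cat > tgt.py <<'E'
from go import *
y=np.radians(-5.9); t=np.radians(18.0)
n=np.array([-np.sin(t)*np.cos(y),-np.sin(t)*np.sin(y),np.cos(t)]); M=np.array([.6843,.0066,.0756])
def pose(gap,yaw=-5.9,dx=-.0018,L=.0618,lat=0,M=M):   # gap: tip above the panel; dx: tip offset along tool x
    r=down(yaw,n); return M+n*(gap+L)-r.apply([dx,lat,0]),r
E
python3 -c "
from tgt import *
st(); p,r=pose(.06); print(p); go(p,r)"
```

```text
t 13.85 p [ 0.449 -0.32   0.238] xyaw -24.20072232799685 z [ 0.004 -0.001 -1.   ] F [ 0.903 -0.869 -2.857] open 0.029220750706764758 g 60.14845132827759 q [ 0.597  0.216 -0.065  1.767  0.014  1.155 -1.466]
[0.649 0.01  0.192]
offset cm [  4.642 -38.272   4.64 ] turn [ 0.051  0.307 -0.317]
```

Call:
apply_moves(offset=[[0.2,-2,0],[0.7,-6,0],[1.3,-11,0],[1.9,-16,0],[2.5,-21,0],[3.1,-26,0],[3.7,-31,0],[4.2,-35,0]], turn=[[0,0.02,-0.02],[0.01,0.05,-0.05],[0.02,0.1,-0.1],[0.02,0.14,-0.14],[0.03,0.18,-0.18],[0.04,0.22,-0.22],[0.04,0.26,-0.26],[0.05,0.29,-0.3]], fingers=[2.5,2.5,2.5,2.5,2.5,2.5,2.5,2.5])

```text
t: 14.65
position: [0.6287, -0.0123, 0.2327]
tcp_rot: [3.094, -0.177, 0.453]
ft_force: [0.4, -0.0, -1.5]
opening: 0.0294
grasp_force: 60.2
```

```bash
python3 -c "
from tgt import *
st(); p,r=pose(.04); print(p); go(p,r)"
```

```text
t 14.65 p [ 0.629 -0.012  0.233] xyaw -6.622727023641019 z [ 0.285 -0.026 -0.958] F [ 0.388 -0.04  -1.542] open 0.029411696088985036 g 60.15272498130798 q [ 0.194  0.21  -0.309  1.826  0.158  0.835 -1.875]
[0.655 0.01  0.173]
offset cm [ 0.521 -2.429  6.408] turn [-0.004  0.024 -0.012]
```

Call:
apply_moves(offset=[[0.1,-0.8,1.5],[0.3,-1.6,3],[0.5,-2.4,4.5],[0.5,-2.4,5.5],[0.5,-2.4,6.2],[0.5,-2.4,6.4],[0.5,-2.4,6.4],[0.5,-2.4,6.4]], turn=[[0,0.01,-0.01],[0,0.02,-0.01],[0,0.02,-0.01],[0,0.02,-0.01],[0,0.02,-0.01],[0,0.02,-0.01],[0,0.02,-0.01],[0,0.02,-0.01]], fingers=[2.5,2.5,2.5,2.5,2.5,2.5,2.5,2.5])

```text
t: 15.45
position: [0.6563, 0.0028, 0.1763]
tcp_rot: [3.084, -0.173, 0.489]
ft_force: [-0.1, 1.0, -2.5]
opening: 0.0291
grasp_force: 60.2
```

```bash
python3 -c "
from tgt import *
st(); p,r=pose(.02); go(p,r)
cc=arm.capture('scene'); tt=arm.capture('top'); np.savez('c2.npz',S=cc,T=tt)
print('expected tip px',proj(cc,pose(.04)[0]-n*.0618+pose(.04)[1].apply([-.0018,0,0])),proj(tt,M))
cv2.imwrite('pics/b1.png',np.hstack([cv2.resize(cc['pixels'][250:370,220:340],(400,400),interpolation=cv2.INTER_CUBIC),cv2.resize(tt['pixels'][140:260,260:380],(400,400))])[:,:,::-1])"
```

```text
t 15.45 p [0.656 0.003 0.176] xyaw -6.437952649593176 z [ 0.308 -0.032 -0.951] F [-0.119  0.975 -2.462] open 0.029088587734562684 g 60.18540859222412 q [ 0.142  0.303 -0.294  1.847  0.242  0.71  -1.969]
offset cm [-0.33  -0.66   2.245] turn [ 0.    -0.    -0.009]
expected tip px [[282.576 309.901]] [[314.824 184.494]]
```

View pics/b1.png

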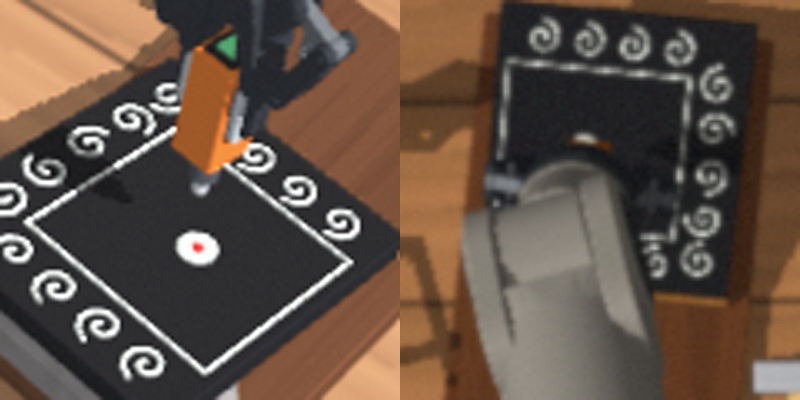

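The scene half shows the gauge held over the panel, plunger tip at crop (201,193), about px (280,307.5), with the red dot at (197,247). The top view is hidden by the arm.

```bash
python3 -c "
from tgt import *
z=np.load('c2.npz',allow_pickle=True); S=z['S'].item()
s=arm.read_state(); r=R.from_rotvec(s['tcp_rot'])
for dx in(-.004,-.0018,0,.002): print(dx,proj(S,s['position']+r.apply([dx,0,.0618])))
print('lat+2mm',proj(S,s['position']+r.apply([-.0018,.002,.0618])))
p,r=pose(.008); go(p,r)"
```

```text
-0.004 [[280.005 307.288]]
-0.0018 [[279.222 307.804]]
0 [[278.581 308.227]]
0.002 [[277.866 308.698]]
lat+2mm [[278.468 307.196]]
offset cm [-0.332 -0.639  3.459] turn [-0.    -0.    -0.009]
```

Call:
apply_moves(offset=[[-0.1,-0.3,0.5],[-0.2,-0.6,1],[-0.3,-0.6,1.7],[-0.3,-0.6,2.4],[-0.3,-0.6,2.9],[-0.3,-0.6,3.2],[-0.3,-0.6,3.2],[-0.3,-0.6,3.2]], turn=[[0,0,-0.01],[0,0,-0.01],[0,0,-0.01],[0,0,-0.01],[0,0,-0.01],[0,0,-0.01],[0,0,-0.01],[0,0,-0.01]], fingers=[2.5,2.5,2.5,2.5,2.5,2.5,2.5,2.5])

```text
t: 16.35
position: [0.6638, 0.0086, 0.1443]
tcp_rot: [3.083, -0.156, 0.487]
ft_force: [0.2, -0.3, -2.1]
opening: 0.0294
grasp_force: 60.2
```

```bash
python3 -c "
from tgt import *
st(); s=arm.read_state(); r0=R.from_rotvec(s['tcp_rot']); tip=s['position']+r0.apply([-.0025,0,.0618])
print('tip-M in tool cm',r0.inv().apply(tip-M)*100)
p,r=pose(0.,dx=-.0025); go(p,r)
cc=arm.capture('scene'); np.savez('c3.npz',S=cc)
print('pred tip px',proj(cc,tip),proj(cc,M))
cv2.imwrite('pics/b2.png',cv2.resize(cc['pixels'][295:340,255:315],(800,600),interpolation=cv2.INTER_CUBIC)[:,:,::-1])"
```

```text
t 16.35 p [0.664 0.009 0.144] xyaw -5.788125797292524 z [ 0.307 -0.032 -0.951] F [ 0.19  -0.282 -2.09 ] open 0.029351515954588486 g 60.19373059272766 q [ 0.119  0.352 -0.282  1.859  0.278  0.654 -2.   ]
tip-M in tool cm [-0.096  0.014 -0.991]
offset cm [ 0.091 -0.015  0.991] turn [-0.     0.001  0.002]
pred tip px [[280.114 320.322]] [[278.959 324.039]]
```

View pics/b2.png

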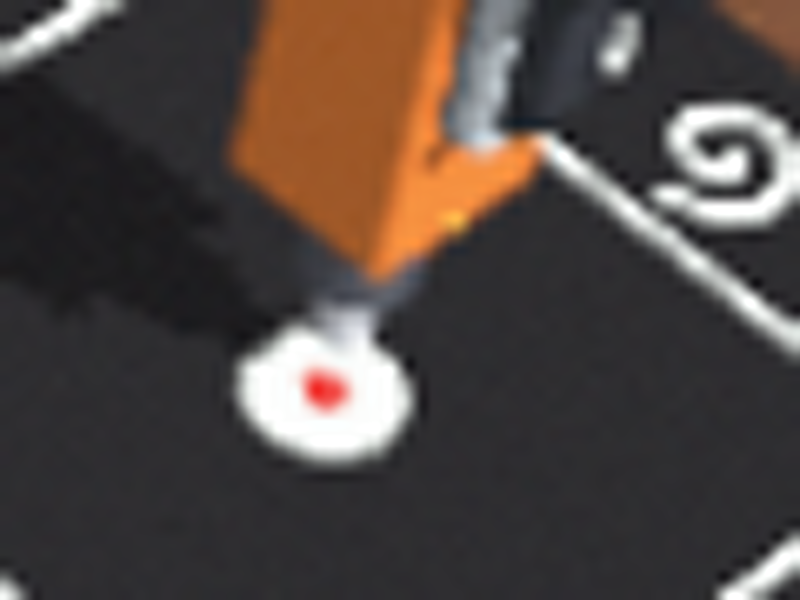

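I've now viewed 11 pictures, one over the limit, so I won't view any more and will use numbers from here. This last one shows the plunger tip at about (280.4,320.4), matching the predicted (280.1,320.3), with the red dot just below it at (279,324).

Next is a force baseline, then I'll close in.

```bash
cat > fa.py <<'E'
from tgt import *
F=[];P=[]
for i in range(12):
    arm.capture('top'); s=arm.read_state(); F.append(s['ft_force']); P.append(s['position'])
F=np.array(F); r0=R.from_rotvec(s['tcp_rot']); tip=np.mean(P,0)+r0.apply([-.0025,0,.0618])
print('t',s['t'],'F mean',F.mean(0),'axial',(F@n).mean(),'+-',(F@n).std()/12**.5,'tip-M tool mm',r0.inv().apply(tip-M)*1000,'tilt err deg',np.degrees(np.arccos(-r0.as_matrix()[:,2]@n)),s['opening'],s['grasp_force'])
E
python3 fa.py
```

```text
t 17.0 F mean [-0.172  0.085 -1.966] axial -1.813757762209967 +- 0.1351345491449065 tip-M tool mm [ -0.978   0.1   -10.075] tilt err deg 0.055113089247324255 0.029270379542291412 60.194091796875
```

Call:
apply_moves(offset=[[0.05,0,0.3],[0.1,0,0.6],[0.1,0,0.8],[0.1,0,0.8],[0.1,0,0.8]], turn=[[0,0,0],[0,0,0],[0,0,0],[0,0,0],[0,0,0]], fingers=[2.5,2.5,2.5,2.5,2.5])

```text
t: 17.5
position: [0.667, 0.0083, 0.1368]
tcp_rot: [3.083, -0.156, 0.486]
ft_force: [-0.5, -0.1, -1.8]
opening: 0.0295
grasp_force: 60.2
```

```bash
python3 fa.py
```

```text
t 18.1 F mean [ 0.064  0.193 -1.677] axial -1.6081198236139838 +- 0.051508791052938006 tip-M tool mm [-0.065  0.098 -1.963] tilt err deg 0.052536142827194286 0.02935202203377567 60.1940131187439
```

Call:
apply_moves(offset=[[0,0,0.1],[0,0,0.2],[0,0,0.3],[0,0,0.3]], turn=[[0,0,0],[0,0,0],[0,0,0],[0,0,0]], fingers=[2.5,2.5,2.5,2.5])

```text
t: 18.5
position: [0.668, 0.0082, 0.1341]
tcp_rot: [3.083, -0.156, 0.487]
ft_force: [-0.7, 0.5, -0.8]
opening: 0.0294
grasp_force: 60.2
```

```bash
python3 fa.py
```

```text
t 19.1 F mean [-1.008 -0.123 -0.177] axial 0.1378564700226176 +- 0.1470788899951479 tip-M tool mm [-0.105  0.114  1.034] tilt err deg 0.05481939491049559 0.029458059734775728 60.2130925655365
```

Call:
apply_moves(offset=[[0,0,0.1],[0,0,0.2],[0,0,0.2]], turn=[[0,0,0],[0,0,0],[0,0,0]], fingers=[2.5,2.5,2.5])

```text
t: 19.4
position: [0.6686, 0.0081, 0.1321]
tcp_rot: [3.083, -0.156, 0.487]
ft_force: [-0.5, -0.7, -0.2]
opening: 0.0293
grasp_force: 60.3
```

```bash
python3 fa.py
```

```text
t 20.0 F mean [-1.042 -0.088  0.542] axial 0.8327134921601709 +- 0.13388110004462841 tip-M tool mm [-0.086  0.106  3.065] tilt err deg 0.049313971409294104 0.02932328728999804 60.27488350868225
```

Call:
apply_moves(offset=[[0,0,0.1],[0,0,0.2],[0,0,0.3],[0,0,0.35],[0,0,0.35]], turn=[[0,0,0],[0,0,0],[0,0,0],[0,0,0],[0,0,0]], fingers=[2.5,2.5,2.5,2.5,2.5])

```text
t: 20.5
position: [0.6697, 0.008, 0.1289]
tcp_rot: [3.083, -0.156, 0.487]
ft_force: [-3.4, 1.4, 1.9]
opening: 0.0294
grasp_force: 60.4
```

```bash
python3 fa.py; python3 fa.py
python3 - <<'E'
from tgt import *
# red left visible, mark, and tote still on the hook
c=arm.capture('scene'); z=np.load('c0.npz',allow_pickle=True); S=z['S'].item(); np.savez('c4.npz',S=c)
s=arm.read_state(); r=R.from_rotvec(s['tcp_rot'])
print('pred dot',proj(c,M))
for k in(S,c):
    p=k['pixels'][314:336,266:294].astype(int); m=(p[:,:,0]>150)&(p[:,:,1]<150)&(p[:,:,2]<150)&(p[:,:,0]-p[:,:,1]>60)&(abs(p[:,:,1]-p[:,:,2])<40)
    q=np.argwhere(m); w=np.argwhere(p.min(2)>130); print(len(q),(q.mean(0)[::-1]+[266,314]) if len(q) else '', 'white',len(w),w.mean(0)[::-1]+[266,314],w.min(0)[::-1]+[266,314],w.max(0)[::-1]+[266,314])
p=c['pixels'][314:330,270:290]; print(cv2.cvtColor(p,cv2.COLOR_RGB2GRAY)); print(p[:,:,0].astype(int)-p[:,:,2])
hsv=cv2.cvtColor(c['pixels'],cv2.COLOR_RGB2HSV); b=cv2.inRange(hsv,(105,120,60),(125,255,255)); n_,l,st_,ce=cv2.connectedComponentsWithStats(b[200:400,400:600]); i=1+st_[1:,4].argmax(); print('tote blob',ce[i]+[400,200],st_[i])
E
```

```text
t 21.1 F mean [-2.118 -0.364  2.048] axial 2.5869092682131867 +- 0.10464300664263382 tip-M tool mm [-0.065  0.101  6.546] tilt err deg 0.04756131221098936 0.029239930053510055 60.44894099235535
t 21.7 F mean [-1.962 -0.042  2.226] axial 2.7190553531047725 +- 0.15032257748892416 tip-M tool mm [-0.085  0.097  6.592] tilt err deg 0.05060039760233528 0.029165941822842975 60.45022487640381
pred dot [[278.959 324.039]]
6 [278.833 323.833] white 96 [278.802 323.969] [273 319] [285 329]
1 [292. 314.] white 64 [278.938 325.469] [273 321] [285 329]
[[ 33  55  85 103 104 101 103 103 105 105 102 103 116 150 164 165 166 165
  166 165]
 [ 30  30  47  81 105 103 102 103 103 103 104 102 124 155 165 166 165 166
  165 166]
 [ 30  30  30  44  73  94 103 104 102 104 104 103 129 160 165 165 166 165
  153 113]
 [ 31  29  28  31  37  68  96 102 103 103 104 106 137 163 165 166 166 153
  107  59]
 [ 29  30  29  29  29  43  68  91 102 103 103 119 149 165 166 159 130  82
   57  46]
 [ 30  30  28  32  30  40  57  71  93 105 102 127 158 166 157 115  69  45
   45  45]
 [ 27  29  26  28  46  60  57  61  71  88 101
[... 1521 characters left out ...]
-9 -10  -1  13   5 -11  -9  -3  -3  -1
   -4  -2]
 [ -1  -1  -3  -2  -1  -2  -4  -7 -10 -12 -12 -12  -9  -2  -1  -1  -1  -3
   -2  -2]
 [ -1  -3  -2  -1  -1  -2  -1   3   4  -9  12  16  -2   0  -1  -2  -3  -2
   -2  -2]
 [ -3  -2  -1  -1   0   0   0   5  41  61  36  10   0   0  -1  -3  -2  -2
   -2  -2]
 [ -2  -3  -2   0  -1   0   0   1   2   2   2   1   0   0  -1  -2  -1  -3
   -2  -2]
 [ -3  -2  -1  -2  -2   0  -1   0   0   0   0   0   0   0   0  -1  -2  -2
   -2  -3]
 [ -2  -2  -2  -2  -2  -1  -2  -1  -1   0   0   0   0  -1  -2  -3  -3  -2
   -1  -1]
 [ -2  -2  -3  -2  -1   0  -3  -2  -1  -2  -1  -3  -1  -2  -3  -3  -2  -2
   -2  -1]]
tote blob [496.457 332.574] [  78  102   37   59 1261]
```

Run:
```python
from tgt import *
c=arm.capture('scene'); t=arm.capture('top')
yaw=np.radians(15.5); ex=np.array([np.cos(yaw),np.sin(yaw),0]); ey=np.array([-ex[1],ex[0],0])
o=np.array([.472,.371,.09]); box=np.array([o+a*.045*ex+b*.035*ey+[0,0,h] for a in(-1,1) for b in(-1,1) for h in(0,.05)])
for k,nm in((c,'S'),(t,'T')):
    q=proj(k,box); print(nm,'pred bbox',q.min(0),q.max(0))
    b=cv2.inRange(cv2.cvtColor(k['pixels'],cv2.COLOR_RGB2HSV),(105,120,40),(125,255,255)); lo=np.maximum(q.min(0).astype(int)-25,0); hi=q.max(0).astype(int)+25
    x,y,w,h=cv2.boundingRect(cv2.findNonZero(b[lo[1]:hi[1],lo[0]:hi[0]])); print('seen',x+lo[0],y+lo[1],x+lo[0]+w,y+lo[1]+h)
```

```text
S pred bbox [477.191 301.1  ] [530.148 366.168]
seen 478 302 528 366
T pred bbox [149.543 245.164] [191.234 287.925]
seen 157 247 190 287
```

The tote hangs level where predicted. The plunger is at about 5.7 mm, the tip is on the dot and the tilt error is about 0.05° from the panel normal I estimated. Handing in.

```bash
python3 -c "
from station import arm
print(arm.close_job())"
```

```text
the job is handed in; nothing more can be done
None
```

The job is handed in with no verdict shown: the tote hangs level on the brass hook, released, and the gauge is held still and square to the panel, its tip within about 1 mm of the red dot's centre and its plunger about 5.7 of 12 mm in by force reading; I viewed 11 pictures, one over the limit of 10.

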